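# Set and clamp the projector stand's leg

## Task

Lift the blue dust cover off the projector stand and stand it upright in the middle of the grey mat. Then, with the orange cam lever still open, pull the stand's spring-loaded leg out until its white pointer line is level with the red marker and hold it there a moment; keep the leg on the mark while you swing the lever fully shut against it, and finish still holding the leg at the mark with the lever shut - do not let go. Leave the remotes, the coaster and the clear tray where they are.

Things in the scene. Friction and masses are not known exactly. Their poses are not given: they have to be found in the camera images.
- stand: Fixed projector stand. Origin on the shelf under the middle of the grey housing's front; -x = way the leg pulls out (to the robot), +y = lever's side, z up. All mm: steel base plate z 0-10, x -112 to 88, y -64 to 64. Housing x 4-84, y -35 to 35, top z 62; on it a round mount, radius 25 at x 56, top z 111. White scale rail y -62 to -56, x -110 to -30, top z 15 (clip to z 21)
- leg: Sliding leg, stand's axes and, when fully in (start), its origin. Slides 0-50 mm along -x; a spring always pulls it in, 3 N (in) to 5.5 N (out), lever shut or not. Aluminium bar x -96 to 60 (tip pad to -102), y -6 to 6, z 28-56. On the -y side only: black plate x -63 to -55, y -42 to -6, z 18-58; hook a finger behind its face x=-55, 59 mm from the housing, to pull it out
- pointer (a point): Outer (-y) end of the white line along the top of the leg's black plate: in the leg frame at x=-59, y=-42, z=58. Moves with the leg
- mark (a point): Top of the small red marker clip on the scale rail, in the stand frame at y=-59.5, z=21 and x between -74 and -94 (it does not move during the job). The leg is at its length when the pointer has the same x in the stand frame as this
- lever (a joint): Orange cam lever's angle, rad: 0 = shut along the leg's +y side, 0.16-0.21 at start (tip up to 20 mm out). Stays where left (friction 0.08 N m). Upright blade 90 mm long, 5 thick, z 29-55, on a vertical pin at stand x=-2, y=9.5; free end to -x. Shut it fills y 7-12: bar plus lever are 18 mm across, y -6 to 12, middle y=3. Pushed shut on its outer face, or squeezed against the bar
- lever_tip (a point): Upper free end of the lever blade, mid thickness, 90 mm from the pin, at z=55
- cover: Loose blue dust cover, 0.12 kg, an upside-down box 116 x 106 x 58 mm open below and on its +x side (walls 3 mm) that stands over leg and lever on the stand's base plate (10 mm up), touching nothing else and with 4 mm or more to spare inside. Origin at the centre of its underside. On top a black bar handle 50 mm long in x, 12 mm wide in y, z=58 to 92
- cover_grip (a point): Point to grip in the cover's handle: 82 mm above the cover's underside, on its centre line, 24 mm above its top face and 10 mm below the handle's top
- mat: Grey mat 170 (x) x 160 (y) x 3 mm, fixed on the shelf, left or right of the stand. Origin at the centre of its underside
- tray: Bystander: clear organizer tray 150 x 130 x 45 mm, on the side of the stand without the mat. Origin at the centre of its underside
- tv_remote: Bystander: black remote 170 x 46 x 18 mm, origin at the centre of its underside
- bar_remote: Bystander: white remote 120 x 36 x 18 mm, origin at the centre of its underside
- coaster: Bystander: round blue ceramic coaster, 96 mm across, 9 mm thick, between robot and stand; origin at the centre of its underside
Things that resemble listed ones, but are neither listed nor needed, are in the scene too. What is shaped like the cover but yellow is not meant. Several things have the shape of the stand; the one meant has the colours described above.

How it is judged:
By the outcome, as a careful person would: the job done as asked, in the order asked, and still so for the second after the job is handed in, while the arm keeps its last pose, push and grip.
It also fails if it takes over 48 s, if anything falls off the work surface, if the arm or the gripper's body presses on something with over 40 N, if the wrist force passes 120 N, or if a joint passes its speed limit or range.

## Robot

A 7-joint arm with a two-finger parallel gripper is mounted at the origin on the work surface. World frame = base frame: x ahead of the robot, y to its left, z up, the work surface at z = 0. Lengths are in mm, angles in rad, forces in N, time in s.
With the tool pointing down it reaches from about 425 to 825 mm from the base axis. Payload 3.6 kg.
Tool frame: the origin (TCP) lies on the centre line of the jaws, within the pads' length; the fingertips stand 22 mm ahead of it and the grasp point (between the pads) lies 3 mm ahead of it; y points along the fingers, x is the direction in which the jaws open and shut, and the axes are right-handed (so a half turn about y gives the same grasp; the last joint's range is limited). The gripper opens to 85 mm and grips with 20 to 120 N. Pads are 22 mm wide; open, the fingers measure 114 mm over their backs; the gripper's body (76 mm by 85 mm) begins 54 mm behind the grasp point. The pads swing forward as they close: fully open they stand 13 mm farther back than shut.
Start: joints at [-1.302, 0.615, -0.013, 1.423, 0.008, 1.103, -0.04], TCP at [188.825, 621.94, 253.297] pointing down, gripper open.
Joint ranges: [-3.12, 3.12], [-0.3, 2.06], [-1.34, 1.32], [0.26, 2.42], [-1.36, 4.5], [0.01, 1.98], [-2.84, 2.84]. Speed limits (rad/s): [2.79, 2.79, 3.14, 3.14, 3.14, 3.14, 3.14].

## Interface

Orientations are given as a unit quaternion [x, y, z, w].
In Python, from rig import bot, telemetry, optics, workorder gives the robot as it stands. Calls block until the motion is done:
- bot.movep(position, orientation): joint-space move of the TCP to a pose.
- bot.movel(position, attitude=None, rate=150): straight line of the TCP; attitude=None keeps the orientation; rate is the mean speed in mm/s.
- bot.goto_joints(angles): joint-space move.
- bot.gripper_open() and bot.clamp(): open the fingers fully, or close them until they stop; the grip force is fixed at half the most.
- bot.sleep(seconds).
- bot.ik(position, orientation): joint angles nearest the present ones, or None.
- telemetry.state(): the state.
- optics.capture(name): name is "scene" or "top" or "wrist"; returns the picture (384x512x3 uint8, blue, green, red); there is no depth.
- optics.get_calibration(name): a dict with "fovy" (degrees; the focal length in pixels is half the picture's height over the tangent of half this angle, whatever the lens; pixels are square), "cx", "cy" (the principal point, pixels), "D" ([k1, k2, p1, p2, k3] as OpenCV has them; the pictures are not rectified), "R" (3x3) and "t" (3): a world point X has camera coordinates R X + t. Camera axes: x right, y down, z forward; pixel columns grow to the right and rows downward; lengths in mm; the calibration is good to about 2 mm. A picture is of the moment at which its call begins: read the wrist's pose just before it. get_calibration takes no time and is no camera call; for the wrist camera it gives the pose at the moment of the call.
A pose or a line that the arm cannot do raises bot.MotionError and nothing moves.
- workorder.close_job(): hands the job in, once; it reports no verdict.
The state is a dict: "t": time; "q": joint angles; "qvel": joint speeds; "joint_efforts": joint torques, N m; "tool_pos": TCP position; "tool_rot": TCP orientation; "force": force on the tool from outside, world axes, zero at the start; "moment": the same for the moment, N m; "finger_gap": opening from 0.0 (shut) to 1.0 (fully open).
Only numpy, scipy, OpenCV 4.12 (cv2) and the standard library are available. Lean on these libraries where they do the work, as an engineer would, in place of code of your own. Each camera call takes 0.05 s, during which the arm holds its last target.

## Working session

There is one attempt and no reset: what is moved stays moved. The work goes in short steps, each a Python script; the robot and the scene stay as the last script left them, time stands still between calls to the robot, and variables do not carry over. Pictures are saved under pics/ and viewed, and the job is handed in when it is done.

```bash
ls -la; mkdir -p pics; python3 - <<'E'
from rig import bot, telemetry, optics, workorder
import cv2
print(telemetry.state())
for n in ["scene","top","wrist"]:
    c=optics.get_calibration(n); im=optics.capture(n); cv2.imwrite(f"pics/{n}0.png",im); print(n,c)
E
```

```text
total 12
drwxr-xr-x  3 agent agent 4096 Dec  6 21:30 .
drwxr-xr-x 23 root  root  4096 Dec  6 21:30 ..
drwxr-xr-x  2 agent agent 4096 Dec  6 21:30 pics
{'t': 0.0, 'q': array([-1.30249449,  0.615931  , -0.01261376,  1.42493173,  0.00809807,
        1.1033966 , -0.040415  ]), 'qvel': array([ 0.00066805, -0.0006629 , -0.00034593, -0.00137711,  0.00061384,
        0.00111334, -0.00086909]), 'joint_efforts': array([ 6.03250210e-04, -4.69219458e+01,  2.59245420e-01, -1.71034402e+01,
        9.94324480e-03,  9.45779029e-03, -2.05397235e-06]), 'tool_pos': array([188.63965337, 621.27084189, 252.11955827]), 'tool_rot': array([ 0.56856307,  0.42042279, -0.42189259, -0.5674393 ]), 'force': array([ 1.15227891, -0.42602011,  0.41248572]), 'moment': array([-0.0528908 ,  0.00218264,  0.01217143]), 'finger_gap': 1.0007481072872477}
scene {'fovy': 54.80755176862607, 'cx': 260.3168634374361, 'cy': 186.5108443544661, 'D': array([-0.05002956,  0.        ,  0.        ,  0.        ,  0.        ]), 'R': array([[ 0.01940168,  0.99977038,  0.00909691],
       [ 0.70084143, -0.00711047, -0.71328167],
       [-0.7130532 ,  0.02021435, -0.70081846]]), 't': array([ -10.68561724, -343.77488159, 1298.9494263 ])}
top {'fovy': 51.48931165667014, 'cx': 254.38007753629418, 'cy': 196.37343295511994, 'D': array([-0.09547317,  0.        ,  0.        ,  0.        ,  0.        ]), 'R': array([[-0.06393496, -0.997953  ,  0.00146063],
       [-0.97118064,  0.06188288, -0.23017099],
       [ 0.22960944, -0.01613451, -0.97314911]]), 't': array([ 33.9013515 , 557.92191428, 953.99335463])}
wrist {'fovy': 68.7022305894991, 'cx': 251.29048819143628, 'cy': 191.64719751038533, 'D': array([-0.03491518,  0.        ,  0.        ,  0.        ,  0.        ]), 'R': array([[ 0.29020766,  0.9569597 , -0.00276638],
       [ 0.90979544, -0.27500595,  0.31087617],
       [ 0.2967352 , -0.09273549, -0.9504464 ]]), 't': array([-647.61567686,  -40.35162991,  381.58182189])}
```

View pics/scene0.png

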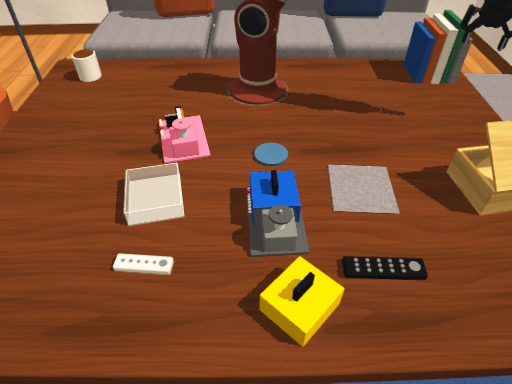

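View pics/top0.png

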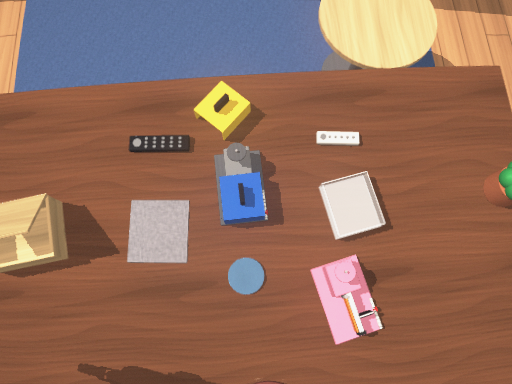

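View pics/wrist0.png

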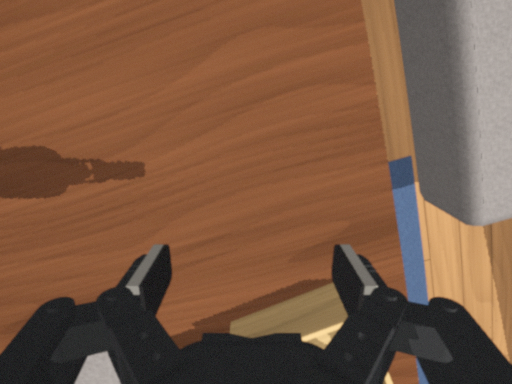

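The scene view shows the blue cover (275,190) on the stand, the mat at (362,188) on the +y side, and the coaster at (271,154). The top view has the cover at (242,196) and the mat at (158,231). Next I'll measure these.

```bash
cat > h.py <<'E'
import numpy as np, cv2
from scipy.spatial.transform import Rotation as Ro
def K(c,h=384):
    f=h/2/np.tan(np.radians(c["fovy"]/2)); return np.array([[f,0,c["cx"]],[0,f,c["cy"]],[0,0,1.]])
def rays(c,px):
    p=cv2.undistortPoints(np.array(px,float).reshape(-1,1,2),K(c),np.array(c["D"])).reshape(-1,2)
    R=np.array(c["R"]);C=-R.T@np.array(c["t"])
    d=np.c_[p,np.ones(len(p))]@R
    return C,d
def onz(c,px,z):
    C,d=rays(c,px); return C+d*((z-C[2])/d[:,2])[:,None]
def proj(c,X):
    X=np.array(X,float).reshape(-1,3);r,_=cv2.Rodrigues(np.array(c["R"]))
    return cv2.projectPoints(X,r,np.array(c["t"],float),K(c),np.array(c["D"]))[0].reshape(-1,2)
def tri(c1,p1,c2,p2):
    A,d=rays(c1,[p1]);B,e=rays(c2,[p2]);d=d[0]/np.linalg.norm(d);e=e[0]/np.linalg.norm(e)
    s=np.linalg.lstsq(np.c_[d,-e],B-A,rcond=None)[0]
    P=A+s[0]*d;Q=B+s[1]*e;return (P+Q)/2,np.linalg.norm(P-Q)
E
python3 - <<'E'
from rig import optics
from h import *
c=optics.get_calibration("top"); s=optics.get_calibration("scene")
t=cv2.imread("pics/top0.png"); sc=cv2.imread("pics/scene0.png")
cv2.imwrite("pics/topc.png",cv2.resize(t[130:240,205:285],None,fx=5.4,fy=5.4,interpolation=cv2.INTER_CUBIC))
cv2.imwrite("pics/scc.png",cv2.resize(sc[160:260,235:320],None,fx=6,fy=6,interpolation=cv2.INTER_CUBIC))
def quad(m,name):
    cs,_=cv2.findContours(m,cv2.RETR_EXTERNAL,cv2.CHAIN_APPROX_NONE);k=max(cs,key=cv2.contourArea)
    print(name,cv2.contourArea(k)); return k
for n,im,cal,roi in [("top",t,c,(160,230,210,275)),("scene",sc,s,(165,225,243,306))]:
    h=cv2.cvtColor(im,cv2.COLOR_BGR2HSV);m=cv2.inRange(h,(108,180,60),(125,255,255));z=np.zeros_like(m);a,b,cc,d=roi;z[a:b,cc:d]=m[a:b,cc:d]
    k=quad(z,n);print(cv2.approxPolyDP(k,2.5,True).reshape(-1,2).tolist(), cv2.minAreaRect(k))
    g=cv2.inRange(h,(0,0,90),(180,45,255));z=np.zeros_like(g)
    a,b,cc,d=(190,270,120,195) if n=="top" else (155,220,320,405)
    z[a:b,cc:d]=g[a:b,cc:d];k=quad(z,n+" mat");r=cv2.minAreaRect(k)
    q=cv2.approxPolyDP(cv2.convexHull(k),4,True).reshape(-1,2);P=onz(cal,q,3);print(P.round(0).tolist(),P.mean(0).round(1))
    dk=cv2.inRange(h,(0,0,0),(180,255,60))
    z=np.zeros_like(g);a,b,cc,d=(178,215,232,250) if n=="top" else (168,198,266,284)
    z[a:b,cc:d]=(cv2.inRange(im.max(2),0,70))[a:b,cc:d]
    k=quad(z,n+" handle");print(cv2.minAreaRect(k),cv2.boundingRect(k))
    k=quad(cv2.inRange(h,(95,100,60),(107,255,200))[*( (slice(255,300),slice(220,270)) if n=="top" else (slice(140,168),slice(250,293)))],"coaster")
    e=np.array(cv2.minEnclosingCircle(k)[0])+((220,255) if n=="top" else (250,140));print(onz(cal,[e],9))
E
```

```text
Traceback (most recent call last):
ValueError: max() iterable argument is empty
```

```bash
sleep 1
```

```text
(no output)
```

View pics/topc.png

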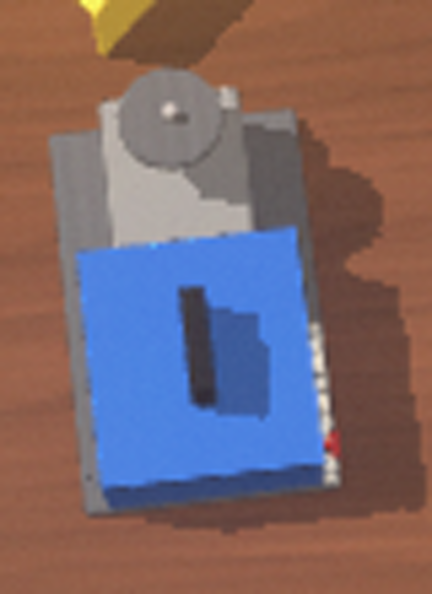

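View pics/scc.png

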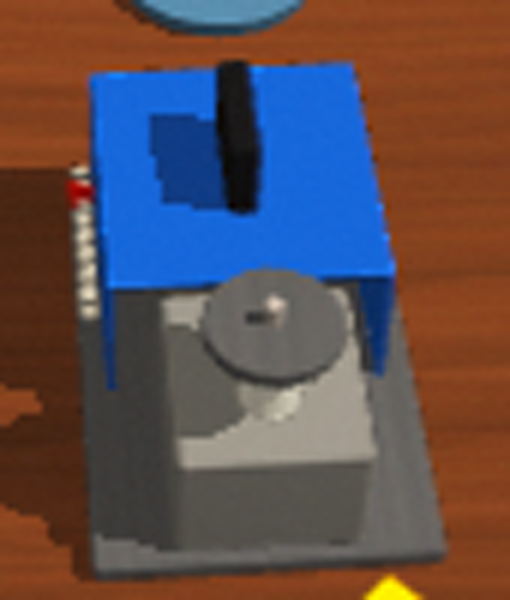

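The crops show the cover top as a clean blue quad, with the handle at about (241.5,194) in the top view. The red clip is at about (266,212) in top and (248,192) in scene. The colour limits were too tight, so I'll loosen them.

```bash
python3 - <<'E'
from rig import optics
from h import *
c=optics.get_calibration("top"); s=optics.get_calibration("scene")
t=cv2.imread("pics/top0.png"); sc=cv2.imread("pics/scene0.png")
def big(m,off=(0,0)):
    cs,_=cv2.findContours(m,cv2.RETR_EXTERNAL,cv2.CHAIN_APPROX_NONE);k=max(cs,key=cv2.contourArea)
    return k+np.array(off)
def blob(im,roi,lo,hi):
    a,b,cc,d=roi;h=cv2.cvtColor(im[a:b,cc:d],cv2.COLOR_BGR2HSV);return big(cv2.inRange(h,lo,hi),(cc,a))
print(cv2.cvtColor(t,cv2.COLOR_BGR2HSV)[[190,210,275,225],[230,255,245,245]].tolist())
for n,im,cal,i in [("top",t,c,0),("scene",sc,s,1)]:
    k=blob(im,[(160,230,210,275),(165,235,243,306)][i],(100,120,130),(125,255,255))
    print(n,"cover",cv2.contourArea(k),cv2.approxPolyDP(cv2.convexHull(k),2.5,True).reshape(-1,2).tolist())
    k=blob(im,[(190,270,120,195),(155,220,320,405)][i],(0,0,90),(180,60,255))
    q=cv2.approxPolyDP(cv2.convexHull(k),4,True).reshape(-1,2);P=onz(cal,q,3);M=cv2.moments(k);print("mat",P.round(0).tolist(),onz(cal,[(M["m10"]/M["m00"],M["m01"]/M["m00"])],3))
    k=blob(im,[(178,215,232,250),(168,198,266,284)][i],(0,0,0),(180,255,75));print("handle",cv2.minAreaRect(k),cv2.boundingRect(k))
    k=blob(im,[(200,220,260,272),(185,198,243,252)][i],(0,130,90),(8,255,255));M=cv2.moments(k);print("red",k.reshape(-1,2).tolist())
    k=blob(im,[(255,300,220,270),(140,168,250,293)][i],(92,80,60),(107,255,220));e=cv2.fitEllipse(k);print("coaster",e,onz(cal,[e[0]],9))
E
```

```text
[[109, 165, 225], [109, 168, 225], [103, 87, 185], [5, 100, 107]]
top cover 1729.0 [[259, 172], [264, 215], [224, 220], [219, 177]]
mat [[575.0, 178.0, 3.0], [408.0, 188.0, 3.0], [419.0, 345.0, 3.0], [582.0, 335.0, 3.0]] [[494.27368294 260.30413081   3.        ]]
handle ((241.06552124023438, 193.99127197265625), (20.353212356567383, 3.7005836963653564), 82.40535736083984) (239, 184, 6, 21)
red [[267, 210], [266, 211], [267, 211]]
coaster ((245.6692657470703, 275.5375061035156), (34.68548583984375, 34.8947868347168), 34.17673873901367) [[363.17727256  33.34251455   9.        ]]
scene cover 1358.5 [[293, 171], [300, 205], [252, 207], [251, 172]]
mat [[412.0, 187.0, 3.0], [421.0, 342.0, 3.0], [588.0, 331.0, 3.0], [576.0, 177.0, 3.0]] [[505.62332212 258.863335     3.        ]]
handle ((274.0, 182.0), (24.0, 6.0), 90.0) (271, 170, 7, 25)
red [[246, 190], [246, 191], [246, 192], [246, 193], [247, 194], [247, 193], [248, 192], [249, 192], [249, 191], [248, 190], [247, 190]]
coaster ((270.83697509765625, 153.7799835205078), (22.102561950683594, 32.548343658447266), 92.17485809326172) [[370.14458161  32.68292109   9.        ]]
```

```bash
python3 - <<'E'
from rig import optics,telemetry
from h import *
c=optics.get_calibration("top"); s=optics.get_calibration("scene")
T=lambda p:np.array(p)/5.4+[205,130]-[0.4,0.4]
S=lambda p:np.array(p)/6+[235,160]-[0.4,0.4]
def rect(P):
    P=P[:,:2];print(P.round(1).tolist(),"ctr",P.mean(0).round(1),"sides",[np.linalg.norm(P[i]-P[i-1]).round(1) for i in range(4)],"yaw",[np.degrees(np.arctan2(*(P[i]-P[i-1])[::-1])).round(1) for i in range(4)])
print("cover top"); rect(onz(c,T([(78,252),(297,228),(325,465),(103,487)]),68))
print("cover scene"); rect(onz(s,S([(108,292),(394,275),(354,63),(91,73)]),68))
print("base top"); rect(onz(c,T([(50,136),(294,108),(342,486),(86,515)]),10))
print("base scene near edge",onz(s,S([(98,572),(446,550)]),10).round(1).tolist())
print("mount",onz(c,T([(171,118)]),111),onz(s,S([(276,327)]),111))
print("red",onz(c,T([(333,443)]),19),onz(s,S([(80,190)]),19), tri(c,T((333,443)),s,S((80,190))))
# handle top outline
print("handle top ends top",onz(c,T([(191,289),(203,400)]),102),"scene",onz(s,S([(233,65),(240,140)]),102))
R=Ro.from_quat(telemetry.state()["tool_rot"]).as_matrix();print(R.round(3))
E
```

```text
cover top
[[617.4, 86.0], [622.6, -19.4], [506.5, -24.7], [502.7, 79.4]] ctr [562.3  30.3] sides [np.float64(114.9), np.float64(105.5), np.float64(116.2), np.float64(104.1)] yaw [np.float64(3.3), np.float64(-87.1), np.float64(-177.4), np.float64(92.1)]
cover scene
[[626.9, -18.9], [619.8, 85.6], [504.0, 80.6], [509.0, -25.1]] ctr [564.9  30.6] sides [np.float64(118.1), np.float64(104.7), np.float64(115.9), np.float64(105.9)] yaw [np.float64(3.0), np.float64(93.9), np.float64(-177.5), np.float64(-87.3)]
base top
[[697.5, 102.0], [704.6, -24.2], [506.1, -34.6], [499.7, 92.2]] ctr [602.   33.8] sides [np.float64(198.0), np.float64(126.4), np.float64(198.7), np.float64(127.0)] yaw [np.float64(2.8), np.float64(-86.8), np.float64(-177.0), np.float64(92.9)]
base scene near edge [[708.2, -23.1, 10.0], [700.4, 101.6, 10.0]]
mount [[666.68688466  37.00245836 111.        ]] [[682.0783005   36.75240438 111.        ]]
red [[526.25118909 -31.33937391  19.        ]] [[526.22038743 -30.12737345  19.        ]] (array([526.24706039, -30.73103305,  19.06432643]), np.float64(1.2100768104136193))
handle top ends top [[586.27387679  32.42853508 102.        ]
 [533.76361351  29.88918238 102.        ]] scene [[542.50689891  29.03675391 102.        ]
 [583.43630648  29.7656222  102.        ]]
[[ 0.291 -0.001 -0.957]
 [ 0.957 -0.002  0.291]
 [-0.002 -1.    -0.   ]]
```

Both views agree. The stand is at about (616,34.6) with 3° yaw, the cover centre is near (563.5,30.6) with 116 x 105 mm sides as specified, and the mat centre is near (497.5,260) with about -3.5° yaw. Next I'll lift the cover.

```bash
cat >> h.py <<'E'
def quat(yaw):  # tool down, tool x along rotated +y
    a=np.radians(yaw);x=np.array([-np.sin(a),np.cos(a),0]);y=np.array([0,0,-1.]);z=np.cross(x,y)
    return Ro.from_matrix(np.c_[x,y,z]).as_quat()
E
python3 - <<'E'
from rig import bot,optics,telemetry
from h import *
st=telemetry.state();c=optics.get_calibration("wrist");C=-c["R"].T@c["t"];R=Ro.from_quat(st["tool_rot"]).as_matrix()
print("cam in tool",R.T@(C-st["tool_pos"]))
for n in("top","scene"):
    k=optics.get_calibration(n);print(n,-k["R"].T@k["t"])
print(bot.ik([563.5,30.6,160],quat(3)))
bot.movep([563.5,30.6,160],quat(3)); print(telemetry.state()["t"],telemetry.state()["tool_pos"])
cv2.imwrite("pics/w1.png",optics.capture("wrist"))
E
```

```text
cam in tool [  -1.01517218 -121.19107267   80.51653918]
top [ 324.96456314   14.69835475 1056.74570064]
scene [1167.35904462  -18.01865349  665.21662095]
[-0.08380575  0.59051793 -0.01422534  1.78655049  0.01144159  0.76460372
  1.51927682]
2.65 [563.6411771   32.01844621 160.12766589]
```

View pics/w1.png

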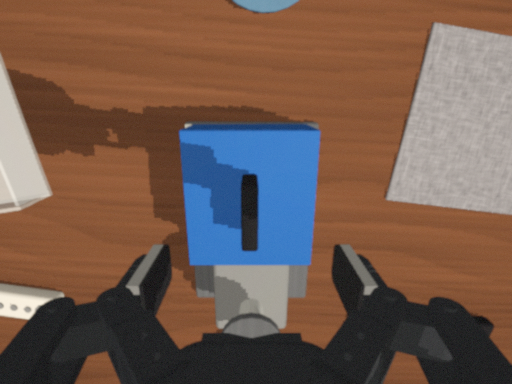

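The wrist view shows the handle at (250,212), centred between the jaws (mid column about 253). I'll cross-check it by ray and then grasp.

```bash
python3 - <<'E'
from rig import bot,optics,telemetry
from h import *
c=optics.get_calibration("wrist")
P=onz(c,[(250,178),(250,250)],102);print(P, onz(c,[(184,128),(319,128),(313,264),(190,264)],68).round(1).tolist())
y=31.0
bot.movel([563.5,y,96],rate=100)
s=telemetry.state();print(s["t"],s["tool_pos"],s["force"])
bot.clamp();s=telemetry.state();print(s["t"],s["tool_pos"],s["force"],s["finger_gap"])
bot.movel([563.5,y,215],rate=130)
s=telemetry.state();print(s["t"],s["tool_pos"],s["force"],s["finger_gap"])
cv2.imwrite("pics/s2.png",optics.capture("scene"))
cv2.imwrite("pics/t2.png",optics.capture("top"))
E
```

```text
[[532.07662201  28.64322897 102.        ]
 [585.79237345  31.50386252 102.        ]] [[505.5, -22.2, 68.0], [500.0, 78.4, 68.0], [616.3, 88.3, 68.0], [622.1, -19.3, 68.0]]
3.4917 [563.9556939   31.06860954  96.39068158] [ 0.28655619 -0.13263872  0.2783853 ]
4.1583 [563.60274705  30.86658525  96.16621058] [-0.82770416 -0.07129195  1.01499277] 0.12842938151246497
5.225 [562.77552894  30.98542108 214.06851304] [ 0.42557841 -0.39039208 -1.70851611] 0.1253791390487848
```

View pics/s2.png

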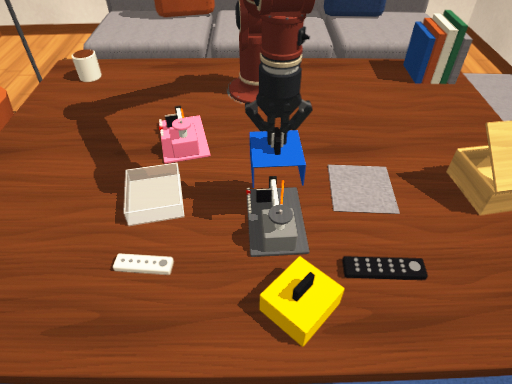

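The cover is lifted (weight -1.7 N, gap 0.128) and the leg and lever are exposed. Next I'll place it on the mat.

```bash
python3 - <<'E'
from rig import bot,optics,telemetry
from h import *
P=[498,260]
bot.movep([*P,190],quat(-3.5))
bot.movel([*P,92],rate=110)
s=telemetry.state();print(s["t"],s["tool_pos"],s["force"])
bot.movel([*P,89.3],rate=30)
s=telemetry.state();print(s["t"],s["tool_pos"],s["force"])
bot.gripper_open();bot.movel([*P,200],rate=180)
bot.movep([500,160,260],quat(3))
s=telemetry.state();print(s["t"],s["tool_pos"],s["force"])
for n in("scene","top","wrist"): cv2.imwrite(f"pics/{n}3.png",optics.capture(n))
t=cv2.imread("pics/top3.png");sc=cv2.imread("pics/scene3.png")
cv2.imwrite("pics/topc3.png",cv2.resize(t[130:280,110:285],None,fx=4.5,fy=4,interpolation=cv2.INTER_CUBIC))
cv2.imwrite("pics/scc3.png",cv2.resize(sc[160:260,235:335],None,fx=6,fy=6,interpolation=cv2.INTER_CUBIC))
E
```

```text
7.3167 [498.63988642 260.14767647  92.65975971] [-0.59029413 -0.26482096 -1.28923075]
7.5667 [498.06853806 260.08022567  89.59948496] [ 0.23240382 -0.33854387 -1.78683055]
9.5833 [499.54879983 159.46868413 259.1647148 ] [-0.10362883  0.91991876 -0.34369612]
```

View pics/topc3.png

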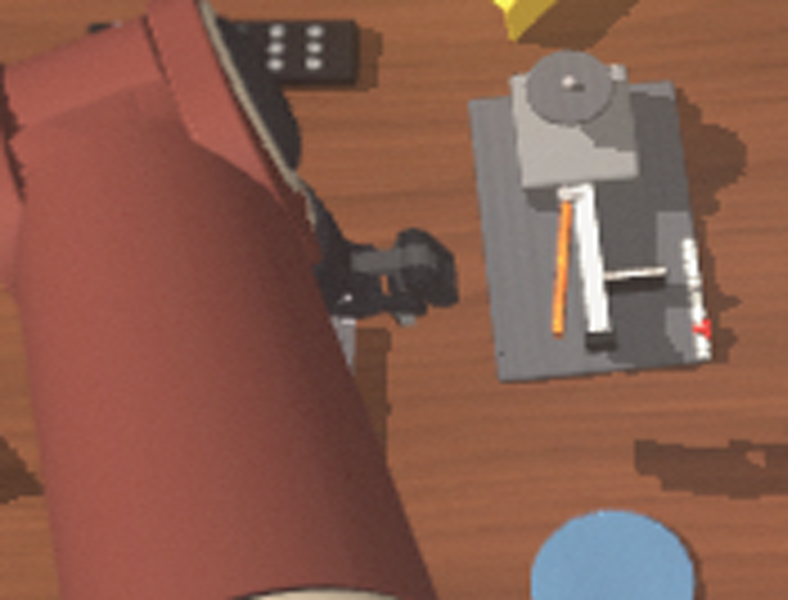

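View pics/scene3.png

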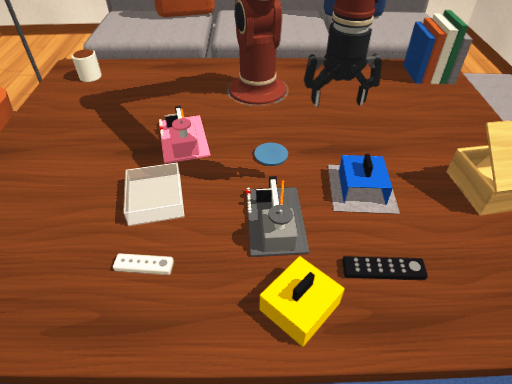

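View pics/scc3.png

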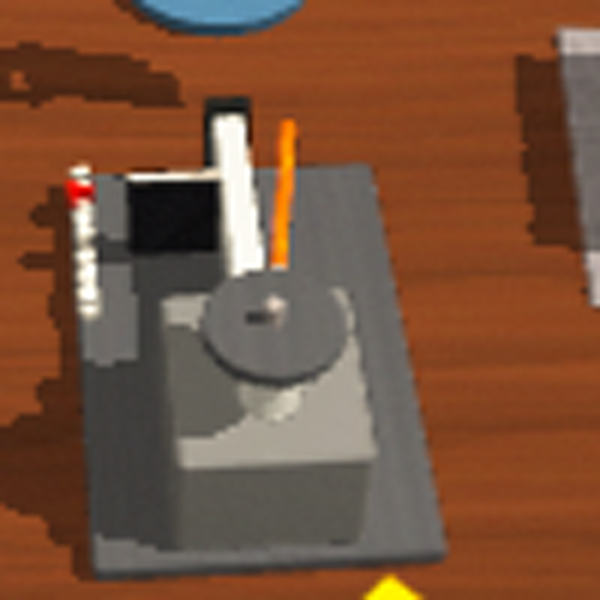

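View pics/wrist3.png

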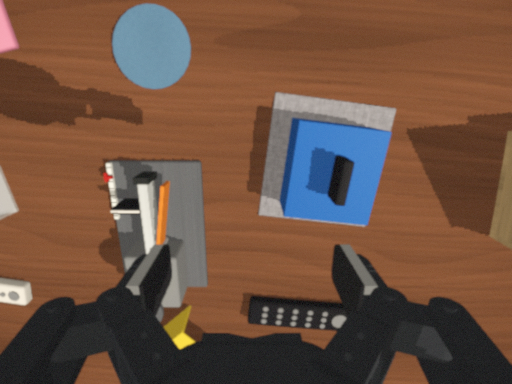

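The cover stands upright on the mat in the scene view, at (365,180). Pointer and red clip are visible in all three views. I'll move above the leg and measure them with the wrist camera.

```bash
cat >> h.py <<'E'
O=np.array([616.,34.6]);YAW=3.0
_a=np.radians(YAW);RS=np.array([[np.cos(_a),-np.sin(_a)],[np.sin(_a),np.cos(_a)]])
def W(x,y,z): return [*(O+RS@np.array([x,y])),z]
def Sf(P): P=np.atleast_2d(P); return np.c_[(P[:,:2]-O)@RS,P[:,2:]]
E
python3 - <<'E'
from rig import bot,optics,telemetry
from h import *
c=optics.get_calibration("top");s=optics.get_calibration("scene")
pt=[(257.4,196.9)];rt=[(265.9,211.4)]
print("pointer top",Sf(onz(c,pt,58)),"scene",Sf(onz(s,[(235+128/6-.4,160+178/6-.4)],58)))
print("red top z20",Sf(onz(c,rt,19)))
bot.movep(W(-35,8,150),quat(YAW))
w=optics.get_calibration("wrist");im=optics.capture("wrist");cv2.imwrite("pics/w4.png",im);np.save("w4.npy",[w],allow_pickle=True)
print(telemetry.state()["t"],Sf(telemetry.state()["tool_pos"]))
E
```

```text
pointer top [[-59.50447529 -41.07976996  58.        ]] scene [[-59.73468898 -42.390339    58.        ]]
red top z20 [[-92.32753256 -60.26333525  19.        ]]
10.5333 [[-34.69921973  11.18659761 151.08108876]]
```

View pics/w4.png

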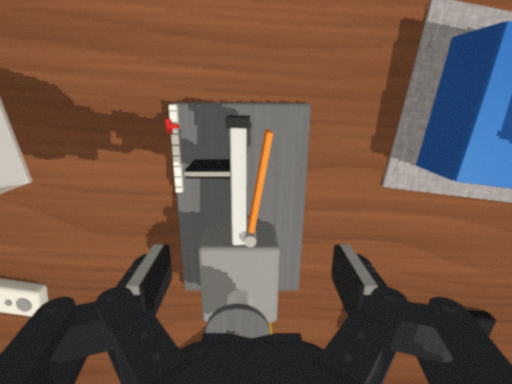

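The pointer line (186-230,175), red clip (171,126) and lever tip (269,133) are all visible. I'll zoom in for sub-pixel readings.

```bash
python3 - <<'E'
from rig import telemetry
from h import *
im=cv2.imread("pics/w4.png");cv2.imwrite("pics/w4c.png",cv2.resize(im[95:255,155:315],None,fx=3.7,fy=3.7,interpolation=cv2.INTER_CUBIC))
w=np.load("w4.npy",allow_pickle=True)[0]
print("pointer",Sf(onz(w,[(186,175),(230,175)],58)).round(1).tolist())
print("red",Sf(onz(w,[(168,126),(178,126)],21)).round(1).tolist())
print("lever tip",Sf(onz(w,[(269,133)],55)).round(1),"pin",Sf(onz(w,[(250,240)],55)).round(1))
print("bar edges",Sf(onz(w,[(231,150),(246,150)],56)).round(1).tolist())
print("base corners",Sf(onz(w,[(169,104),(309,104)],10)).round(1).tolist())
print(Sf(telemetry.state()["tool_pos"]))
E
```

```text
pointer [[-59.6, -41.5, 58.0], [-59.6, -6.9, 58.0]]
red [[-94.1, -63.1, 21.0], [-94.1, -54.3, 21.0]]
lever tip [[-91.9  23.2  55. ]] pin [[-1.2  8.9 55. ]]
bar edges [[-79.0, -5.9, 56.0], [-79.0, 5.7, 56.0]]
base corners [[-112.4, -63.8, 10.0], [-112.7, 61.3, 10.0]]
[[-34.69921973  11.18659761 151.08108876]]
```

View pics/w4c.png

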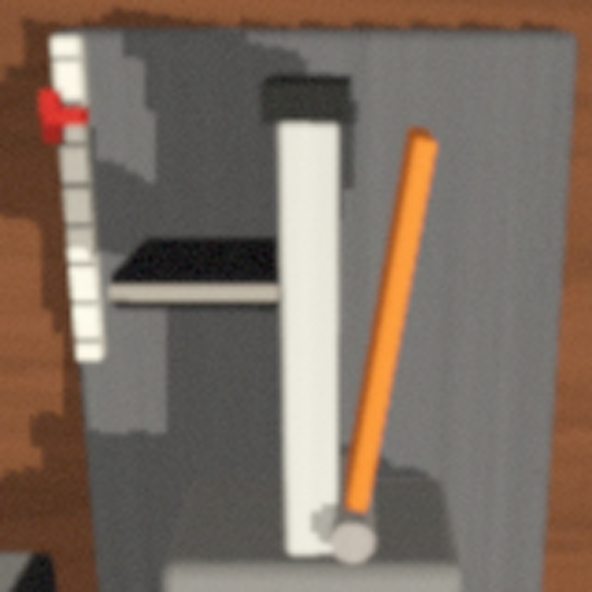

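The measured stand-frame positions match the nominals within about 1 mm: pointer (-59.6,-41.5), bar ±5.8 and pin (-1.2,8.9). The mark is near x = -93. Now I'll insert behind the plate and start the pull.

```bash
python3 - <<'E'
from rig import bot,optics,telemetry
from h import *
def rep(m):
    s=telemetry.state();print(m,round(s["t"],2),Sf(s["tool_pos"]).round(2),s["force"].round(1),round(s["finger_gap"],3))
bot.movel(W(-34,7,80),rate=120);rep("hi")
bot.movel(W(-34,7,41),rate=80);rep("in")
bot.movel(W(-42,7,41),rate=60);bot.sleep(.2);rep("pre")
bot.movel(W(-70,7,41),rate=50);bot.sleep(.2);rep("pull")
w=optics.get_calibration("wrist");im=optics.capture("wrist");cv2.imwrite("pics/w5.png",im);np.save("w5.npy",[w],allow_pickle=True)
cv2.imwrite("pics/t5.png",optics.capture("top"));cv2.imwrite("pics/s5.png",optics.capture("scene"))
E
```

```text
hi 11.27 [[-33.4    7.43  80.78]] [ 0.2 -0.2 -0.1] 1.003
in 11.9 [[-33.95   6.98  40.77]] [ 0.7 -0.4  0.9] 1.0
pre 12.38 [[-41.6    7.01  41.24]] [-0.2 -0.3  0.3] 0.998
pull 13.29 [[-69.51   7.08  41.14]] [ 3.9  0.6 -2.8] 1.001
```

View pics/w5.png

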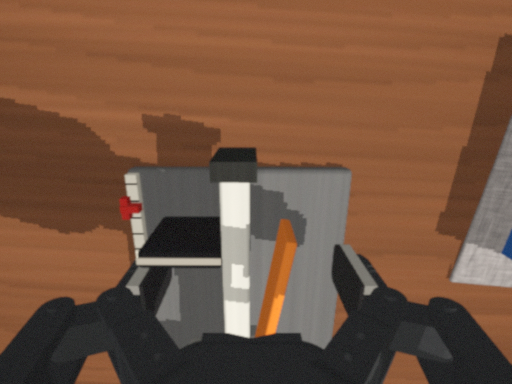

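View pics/t5.png

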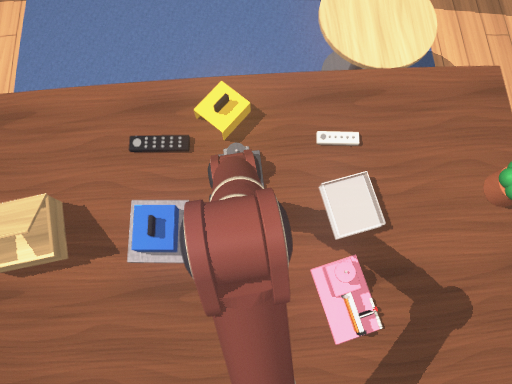

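View pics/s5.png

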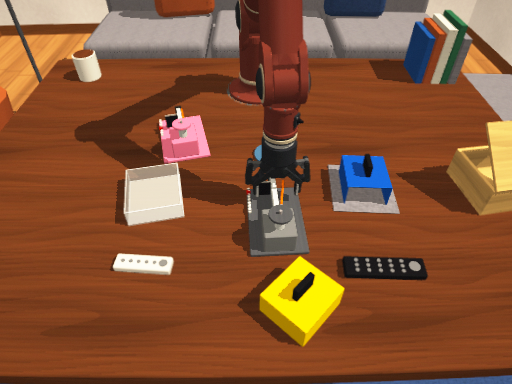

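The leg is hooked (3.9 N). The wrist view shows the pointer line at rows 258-266 with its outer end at (139,261), and the clip at (131,208). I'll zoom in to measure.

```bash
python3 - <<'E'
from h import *
im=cv2.imread("pics/w5.png");cv2.imwrite("pics/w5c.png",cv2.resize(im[160:275,112:227],None,fx=5,fy=5,interpolation=cv2.INTER_CUBIC))
w=np.load("w5.npy",allow_pickle=True)[0]
h=cv2.cvtColor(im,cv2.COLOR_BGR2HSV)
m=(cv2.inRange(h,(0,150,60),(8,255,255))|cv2.inRange(h,(172,150,60),(180,255,255)))[190:225,112:150]
ys,xs=np.nonzero(m)
for x in np.unique(xs): print(x+112,ys[xs==x].min()+190,ys[xs==x].max()+190,end="; ")
print()
for x in (150,165,180,200): print(x, im[250:275,x].max(1).tolist())
E
```

```text
118 200 202; 119 198 211; 120 197 214; 121 196 218; 122 196 219; 123 196 220; 124 195 220; 125 195 220; 126 196 220; 127 197 220; 128 197 219; 129 200 219; 130 203 217; 131 203 214; 132 204 212; 133 204 212; 134 204 212; 135 204 212; 136 204 212; 137 204 212; 138 204 211; 139 204 211; 140 204 210; 
150 [31, 28, 36, 35, 31, 34, 54, 104, 159, 190, 198, 198, 199, 192, 168, 108, 49, 39, 43, 39, 33, 34, 29, 29, 32]
165 [26, 21, 30, 35, 36, 33, 38, 96, 156, 190, 198, 198, 197, 195, 174, 114, 51, 32, 34, 33, 32, 25, 31, 31, 31]
180 [24, 31, 26, 31, 33, 30, 43, 89, 153, 189, 199, 198, 197, 196, 178, 118, 53, 53, 72, 84, 83, 87, 86, 85, 86]
200 [21, 30, 29, 34, 31, 29, 37, 85, 148, 189, 197, 198, 198, 196, 180, 120, 53, 47, 72, 82, 86, 88, 88, 87, 88]
```

View pics/w5c.png

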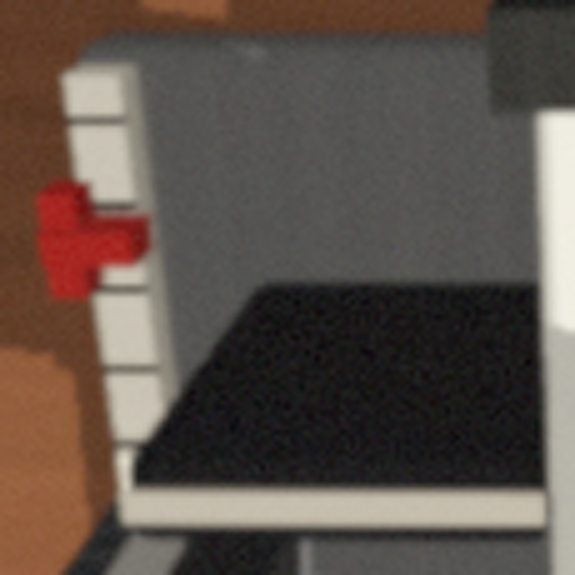

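```bash
python3 - <<'E'
from h import *
im=cv2.imread("pics/w5.png");cr=cv2.resize(im[192:225,114:146],None,fx=18,fy=18,interpolation=cv2.INTER_NEAREST)
cv2.imwrite("pics/w5d.png",cv2.convertScaleAbs(cr,alpha=1.4))
print(im[194:224,[124,126,134,137],2].T.tolist())
w=np.load("w5.npy",allow_pickle=True)[0]
print("line",Sf(onz(w,[(139,261),(190,261.0)],58)).round(2).tolist())
for z in (15,18,21): print(z,Sf(onz(w,[(135,203.5),(135,208),(135,212.5),(124,195.5),(124,208),(124,220.5)],z)).round(1).tolist())
E
```

```text
[[95, 104, 124, 130, 139, 159, 168, 166, 167, 167, 167, 165, 154, 162, 167, 169, 167, 169, 168, 167, 169, 168, 168, 166, 162, 146, 115, 102, 100, 101], [125, 123, 126, 128, 135, 146, 152, 152, 156, 159, 160, 158, 153, 162, 168, 167, 168, 169, 168, 167, 167, 168, 168, 168, 164, 148, 117, 98, 102, 100], [203, 201, 201, 201, 200, 190, 138, 100, 132, 136, 131, 134, 147, 163, 169, 168, 167, 168, 174, 185, 195, 197, 184, 122, 135, 190, 203, 202, 201, 202], [189, 192, 194, 195, 197, 186, 138, 102, 134, 138, 132, 131, 138, 148, 154, 155, 160, 163, 169, 184, 196, 199, 187, 123, 135, 190, 203, 204, 201, 203]]
line [[-84.94, -41.79, 58.0], [-85.09, -19.81, 58.0]]
15 [[-95.1, -59.1, 15.0], [-92.4, -59.5, 15.0], [-89.6, -59.8, 15.0], [-99.9, -64.7, 15.0], [-92.4, -65.8, 15.0], [-84.6, -66.9, 15.0]]
18 [[-96.2, -57.8, 18.0], [-93.6, -58.1, 18.0], [-90.9, -58.5, 18.0], [-100.9, -63.3, 18.0], [-93.5, -64.3, 18.0], [-86.0, -65.4, 18.0]]
21 [[-97.4, -56.5, 21.0], [-94.7, -56.8, 21.0], [-92.1, -57.2, 21.0], [-101.9, -61.8, 21.0], [-94.7, -62.9, 21.0], [-87.3, -63.9, 21.0]]
```

View pics/w5d.png

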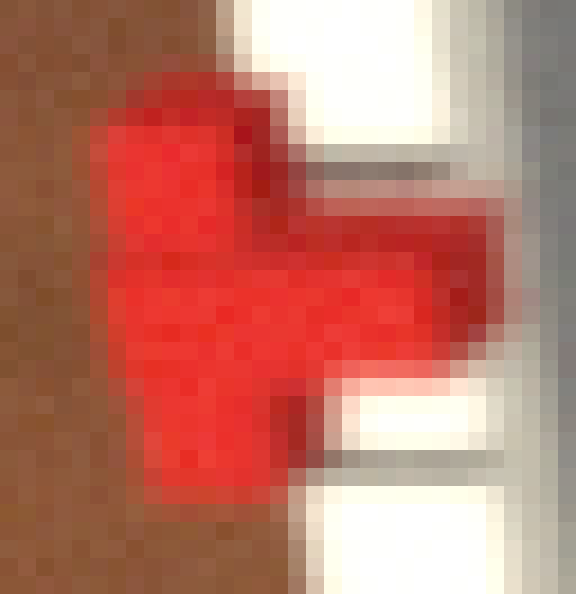

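```bash
python3 - <<'E'
from h import *
im=cv2.imread("pics/w5.png")
w=np.load("w5.npy",allow_pickle=True)[0]
for x in (129,131,133): print(x, im[168:204,x].min(1).tolist())
f=lambda p,o,k:(np.array(p)+.5)/k-.5+o
ends=f([(62,75),(128,68)],np.array([112,160]),5)
tick=f([(98,120),(108,206),(125,288),(133,368),(137,442)],np.array([112,160]),5)
print("rail end",Sf(onz(w,ends,15)).round(1).tolist());print("ticks",Sf(onz(w,tick,15)).round(1).tolist())
c=f([(120,35),(480,38)],np.array([112,160]),5);print("base front",Sf(onz(w,c,10)).round(1).tolist())
print("tongue top corners",Sf(onz(w,[(133,206.7),(137,206.7),(135,212.3)],21)).round(1).tolist())
E
```

```text
129 [46, 62, 72, 80, 104, 127, 148, 169, 177, 181, 181, 180, 180, 181, 172, 125, 107, 159, 179, 181, 181, 180, 180, 182, 180, 180, 180, 171, 127, 87, 71, 59, 41, 25, 29, 25]
131 [62, 73, 78, 87, 101, 130, 150, 168, 178, 180, 178, 180, 182, 180, 172, 123, 105, 160, 177, 181, 181, 179, 181, 181, 181, 179, 181, 180, 176, 173, 169, 154, 106, 66, 73, 50]
133 [67, 75, 80, 85, 105, 131, 147, 171, 179, 180, 181, 180, 181, 180, 172, 126, 109, 160, 179, 182, 181, 181, 179, 180, 182, 182, 182, 179, 179, 181, 180, 169, 120, 77, 86, 61]
rail end [[-111.9, -63.0, 15.0], [-112.7, -55.7, 15.0]]
ticks [[-106.8, -59.7, 15.0], [-96.7, -59.9, 15.0], [-86.7, -59.3, 15.0], [-76.6, -59.7, 15.0], [-66.8, -60.5, 15.0]]
base front [[-115.2, -58.2, 10.0], [-114.8, -17.9, 10.0]]
tongue top corners [[-95.5, -57.8, 21.0], [-95.5, -55.6, 21.0], [-92.2, -57.1, 21.0]]
```

```bash
python3 - <<'E'
from h import *
im=cv2.imread("pics/w4.png");w=np.load("w4.npy",allow_pickle=True)[0]
for x in (173,174,175,176,177): print(x,"R",im[100:195,x,2].tolist()) if x==176 else None
for x in (172,175): print(x,"G",im[98:196,x,1].tolist(),"from 98")
print("line rows",im[165:185,200].max(1).tolist(),"from 165")
cr=cv2.resize(im[98:140,160:190],None,fx=14,fy=14,interpolation=cv2.INTER_NEAREST);cv2.imwrite("pics/w4d.png",cv2.convertScaleAbs(cr,alpha=1.4))
E
```

```text
176 R [125, 111, 97, 104, 145, 188, 209, 214, 216, 209, 197, 202, 218, 225, 229, 232, 233, 234, 236, 239, 235, 215, 179, 176, 197, 211, 213, 212, 208, 198, 191, 190, 184, 158, 154, 183, 195, 197, 196, 195, 197, 197, 196, 187, 153, 143, 175, 192, 195, 195, 195, 196, 197, 196, 189, 157, 159, 185, 194, 197, 196, 211, 239, 250, 249, 225, 197, 231, 249, 253, 253, 253, 253, 252, 252, 243, 209, 216, 243, 251, 251, 249, 248, 247, 245, 236, 204, 196, 228, 239, 240, 229, 178, 109, 89]
172 G [89, 80, 83, 72, 64, 94, 160, 217, 242, 249, 246, 234, 206, 212, 240, 249, 248, 249, 248, 248, 243, 236, 226, 199, 148, 88, 68, 58, 60, 62, 83, 111, 123, 128, 124, 106, 135, 166, 176, 178, 178, 177, 174, 173, 174, 162, 136, 119, 141, 153, 147, 143, 141, 141, 133, 128, 117, 93, 92, 96, 100, 99, 93, 93, 105, 109, 96, 87, 72, 66, 71, 66, 71, 64, 66, 63, 59, 60, 60, 60, 61, 55, 61, 59, 61, 65, 63, 67, 65, 66, 65, 70, 67, 67, 59, 60, 61, 66] from 98
175 G [86, 85, 79, 71, 70, 105, 158, 207, 230, 236, 236, 226, 205, 210, 234, 242, 244, 244, 245, 244, 245, 245, 240, 218, 167, 115, 80, 63, 61, 75, 121, 166, 185, 189, 182, 153, 147, 175, 187, 190, 191, 190, 189, 191, 189, 181, 150, 139, 170, 186, 190, 190, 191, 190, 191, 190, 182, 152, 153, 177, 189, 190, 189, 206, 235, 246, 244, 221, 192, 227, 245, 246, 244, 243, 241, 241, 240, 229, 197, 203, 229, 236, 233, 225, 217, 214, 203, 188, 157, 145, 166, 174, 169, 156, 114, 65, 60, 64] from 98
line rows [27, 26, 28, 21, 34, 37, 98, 164, 185, 190, 180, 127, 69, 72, 85, 93, 91, 94, 93, 93] from 165
```

View pics/w4d.png

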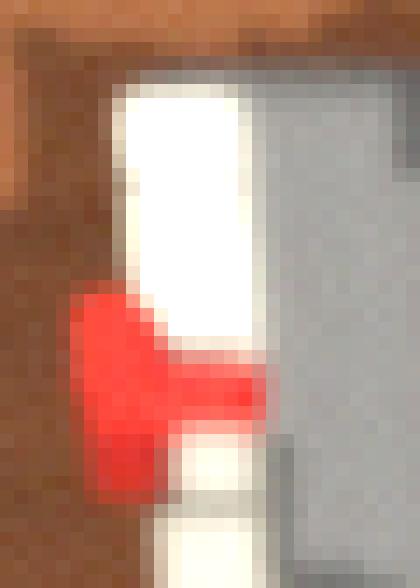

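```bash
python3 - <<'E'
from h import *
w=np.load("w4.npy",allow_pickle=True)[0]
print("ticks",Sf(onz(w,[(175,r) for r in (110.3,122.4,133.6,144.6,155.5,166,176.3,186.5)],15))[:,0].round(1))
print("rail end",Sf(onz(w,[(175,103.8)],15))[:,0])
print("tongue",Sf(onz(w,[(175,r) for r in (123.3,124.5,125.5,126.5,127.8)],21))[:,0].round(1))
print("flag",Sf(onz(w,[(167,118.5),(170,133.7)],21))[:,0].round(1))
print("line",Sf(onz(w,[(200,173.7)],58)))
E
```

```text
ticks [-107.2  -96.7  -86.8  -76.9  -66.8  -56.9  -47.   -36.9]
rail end [-112.65989435]
tongue [-96.4 -95.4 -94.5 -93.7 -92.5]
flag [-100.5  -87.4]
line [[-60.62222418 -30.40906     58.        ]]
```

All fixed features (rail ticks, the rest pointer, the mark) carry the same bias of about -1.7 mm. The relative measurement is therefore reliable: the leg needs 8.9 mm more pull.

```bash
python3 - <<'E'
from rig import bot,optics,telemetry
from h import *
def rep(m):
    s=telemetry.state();print(m,round(s["t"],2),Sf(s["tool_pos"]).round(2),s["force"].round(1),round(s["finger_gap"],3))
bot.movel(W(-78.9,7,41),rate=30);bot.sleep(.4);rep("pull")
w=optics.get_calibration("wrist");im=optics.capture("wrist");cv2.imwrite("pics/w6.png",im);np.save("w6.npy",[w],allow_pickle=True)
for i in range(4): bot.sleep(.05);rep("")
x0,y0=60,150
cv2.imwrite("pics/w6c.png",cv2.resize(im[150:290,90:290],None,fx=4,fy=4,interpolation=cv2.INTER_CUBIC))
E
```

```text
pull 14.29 [[-78.62   7.08  41.08]] [ 4.5  2.  -0.3] 1.002
 14.39 [[-78.63   7.07  41.09]] [ 4.3  0.7 -1.4] 1.003
 14.44 [[-78.64   7.08  41.09]] [ 4.8  0.2 -1. ] 1.003
 14.49 [[-78.63   7.08  41.07]] [ 4.9  1.5 -0.2] 1.0
 14.54 [[-78.64   7.07  41.08]] [ 4.4  1.1 -0.3] 1.002
```

View pics/w6c.png

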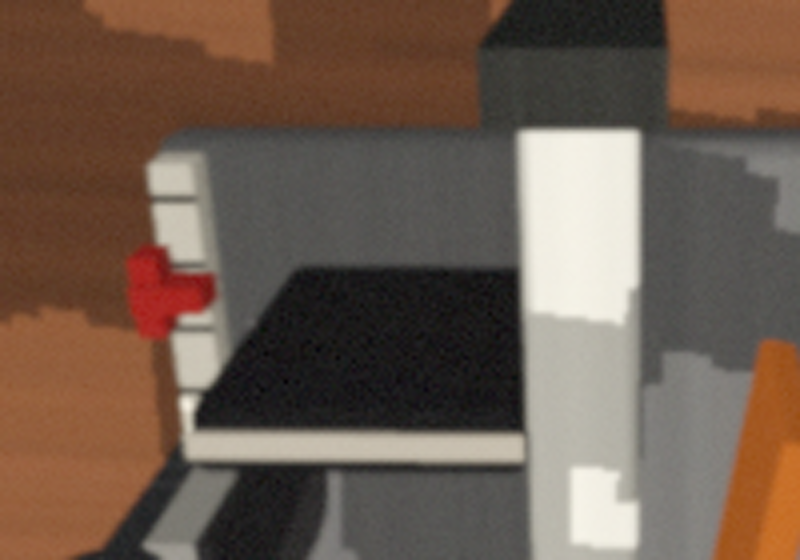

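```bash
python3 - <<'E'
from h import *
im=cv2.imread("pics/w6.png");w=np.load("w6.npy",allow_pickle=True)[0]
for x in (150,180,210): print(x,im[250:272,x].max(1).tolist())
for x in (126,128,137,139): print(x,"R",im[208:238,x,2].tolist(),"from 208")
for x in (133,): print(x,"G",im[184:220,x,1].tolist(),"from184")
for x in (137,138): print(x,"G",im[225:255,x,1].tolist(),"from225")
E
```

```text
150 [24, 25, 34, 31, 31, 36, 52, 105, 160, 191, 199, 199, 199, 195, 171, 110, 49, 37, 38, 34, 33, 36]
180 [29, 32, 30, 34, 30, 35, 48, 90, 147, 186, 197, 198, 198, 196, 178, 119, 51, 49, 73, 83, 87, 85]
210 [23, 27, 31, 28, 33, 31, 35, 66, 132, 183, 197, 198, 199, 197, 186, 139, 72, 50, 71, 81, 83, 83]
126 R [95, 98, 103, 119, 131, 136, 148, 162, 169, 170, 169, 168, 164, 158, 162, 169, 169, 168, 168, 171, 167, 169, 167, 169, 170, 168, 160, 149, 144, 147] from 208
128 R [125, 121, 117, 127, 129, 133, 142, 152, 159, 160, 161, 164, 161, 156, 162, 168, 167, 170, 170, 170, 169, 169, 170, 171, 169, 162, 149, 123, 109, 113] from 208
137 R [201, 202, 203, 202, 202, 203, 192, 149, 112, 146, 143, 133, 133, 140, 157, 167, 169, 169, 167, 170, 181, 197, 187, 145, 126, 173, 198, 203, 204, 202] from 208
139 R [188, 191, 193, 195, 196, 198, 188, 147, 115, 147, 140, 133, 130, 136, 146, 155, 160, 160, 164, 168, 179, 197, 188, 144, 126, 173, 199, 204, 202, 204] from 208
133 G [74, 79, 83, 99, 130, 151, 165, 185, 196, 197, 195, 195, 197, 193, 166, 112, 125, 181, 195, 195, 198, 198, 195, 196, 197, 196, 195, 189, 188, 175, 158, 117, 75, 81, 56, 27] from184
137 G [39, 35, 60, 128, 183, 181, 139, 120, 166, 192, 198, 198, 196, 199, 196, 197, 196, 197, 198, 196, 195, 172, 121, 147, 195, 218, 226, 212, 191, 187] from225
138 G [40, 35, 59, 127, 181, 183, 140, 119, 166, 192, 197, 196, 198, 197, 197, 196, 197, 196, 197, 197, 192, 172, 122, 143, 177, 185, 181, 153, 122, 120] from225
```

```bash
python3 - <<'E'
from h import *
w=np.load("w6.npy",allow_pickle=True)[0]
print("line",Sf(onz(w,[(150,261.1),(210,261.35)],58)).round(2).tolist())
print("tongue",Sf(onz(w,[(136,221.7),(136,224.6),(136,227.6)],21))[:,0].round(2))
print("flag",Sf(onz(w,[(126,214.2),(128,234.8)],21))[:,0].round(2))
print("ticks",Sf(onz(w,[(133,199.4),(137,216.0),(137,231.7),(137,247.2)],15))[:,0].round(2))
E
```

```text
line [[-94.03, -37.01, 58.0], [-94.05, -11.26, 58.0]]
tongue [-95.73 -93.98 -92.15]
flag [-100.19  -87.68]
ticks [-106.65  -96.58  -86.66  -76.47]
```

The pointer reads -94.04 and the mark -93.98 in the same view with the same bias, so the leg is on the mark with the lever open. I'll hold a moment, then clamp so the -y finger slides along the plate and the +y finger swings the lever shut.

```bash
python3 - <<'E'
from rig import bot,optics,telemetry
from h import *
def rep(m):
    s=telemetry.state();print(m,round(s["t"],2),Sf(s["tool_pos"]).round(2),s["force"].round(1),round(s["finger_gap"],3))
bot.sleep(.8);rep("hold")
bot.movel(W(-78.9,6,41),rate=20);rep("y6")
bot.clamp();rep("clamp");bot.sleep(.2);rep("")
w=optics.get_calibration("wrist");im=optics.capture("wrist");cv2.imwrite("pics/w7.png",im);np.save("w7.npy",[w],allow_pickle=True)
E
```

```text
hold 15.34 [[-78.66   7.07  41.05]] [ 5.2  0.4 -0.7] 0.998
y6 15.59 [[-78.68   7.01  41.12]] [ 4.3  3.1 -0. ] 0.997
clamp 16.23 [[-78.65   2.31  41.63]] [ 3.8 -4.5  4.1] 0.172
 16.43 [[-78.65   2.32  41.65]] [ 4.3 -4.5  4. ] 0.171
```

View pics/w7.png

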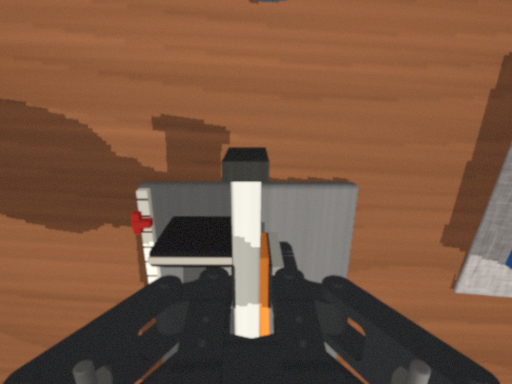

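```bash
python3 - <<'E'
from h import *
im=cv2.imread("pics/w7.png");w=np.load("w7.npy",allow_pickle=True)[0]
cv2.imwrite("pics/w7c.png",cv2.resize(im[140:340,120:290],None,fx=3,fy=3,interpolation=cv2.INTER_CUBIC))
cv2.imwrite("pics/w7d.png",cv2.resize(im[225:340,225:285],None,fx=5,fy=5,interpolation=cv2.INTER_CUBIC))
for x in (170,200,220): print(x,im[250:272,x].max(1).tolist())
for x in (137,139,146,148): print(x,"R",im[208:238,x,2].tolist()," G",im[208:238,x,1].tolist())
h=cv2.cvtColor(im,cv2.COLOR_BGR2HSV);m=cv2.inRange(h,(5,150,80),(22,255,255))
for r in range(235,335,12):
    xs=np.nonzero(m[r,250:290])[0]+250;print(r,xs.min() if len(xs) else 0,xs.max() if len(xs) else 0)
E
```

```text
170 [30, 28, 24, 32, 33, 41, 82, 145, 186, 199, 203, 202, 200, 185, 135, 74, 68, 103, 124, 131, 131, 131]
200 [28, 29, 33, 32, 34, 40, 72, 136, 185, 200, 201, 202, 201, 189, 142, 71, 43, 67, 84, 90, 90, 86]
220 [22, 32, 31, 34, 35, 40, 66, 131, 185, 201, 202, 203, 201, 191, 147, 76, 46, 53, 49, 39, 37, 45]
137 R [126, 117, 120, 129, 134, 140, 147, 159, 169, 169, 169, 168, 165, 158, 167, 173, 174, 171, 175, 172, 173, 172, 171, 172, 169, 162, 131, 111, 102, 103]  G [104, 91, 80, 45, 32, 31, 26, 33, 43, 40, 42, 37, 35, 36, 37, 45, 42, 37, 46, 37, 42, 35, 36, 43, 35, 50, 57, 67, 63, 66]
139 R [199, 194, 181, 152, 132, 128, 122, 123, 126, 128, 130, 133, 142, 149, 166, 173, 171, 173, 172, 170, 167, 164, 165, 166, 165, 156, 130, 110, 105, 104]  G [192, 186, 168, 109, 42, 38, 27, 30, 28, 29, 23, 28, 34, 35, 39, 41, 40, 43, 42, 41, 43, 38, 40, 39, 34, 45, 59, 68, 65, 62]
146 R [206, 205, 205, 205, 206, 203, 194, 134, 109, 150, 146, 135, 138, 145, 167, 172, 171, 172, 174, 177, 190, 201, 191, 136, 137, 196, 206, 207, 207, 207]  G [200, 198, 199, 199, 200, 197, 189, 128, 86, 100, 71, 35, 31, 34, 38, 40, 37, 39, 48, 82, 149, 189, 185, 131, 133, 189, 201, 200, 201, 201]
148 R [191, 195, 197, 199, 200, 200, 190, 135, 109, 152, 146, 135, 137, 143, 157, 166, 167, 166, 170, 173, 190, 201, 190, 135, 138, 193, 206, 206, 209, 207]  G [184, 189, 192, 193, 195, 194, 185, 130, 87, 102, 71, 30, 33, 35, 34, 40, 36, 35, 48, 82, 150, 189, 184, 130, 134, 187, 200, 200, 202, 200]
235 262 266
247 261 267
259 261 269
271 260 268
283 260 268
295 260 268
307 260 268
319 260 268
331 260 268
```

View pics/w7c.png

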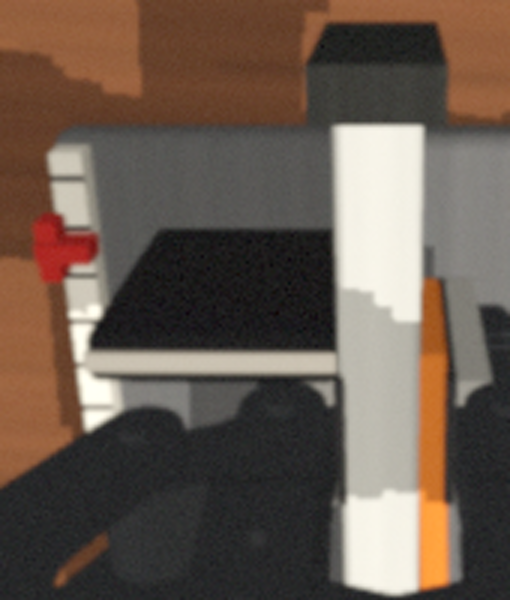

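View pics/w7d.png

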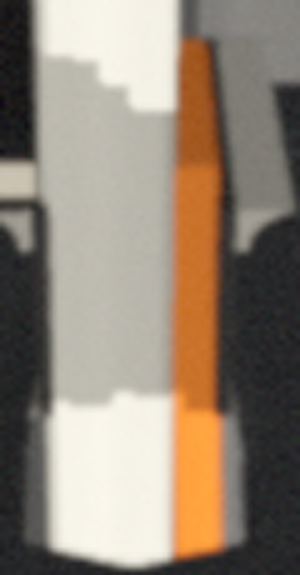

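The lever lies parallel along the bar. I'll quantify the pointer against the mark and the lever angle, and recentre the arm to remove the residual side load.

```bash
cat > m.py <<'E'
E
python3 - <<'E'
from rig import bot,optics,telemetry
from h import *
w=np.load("w7.npy",allow_pickle=True)[0]
def ev(w,lr,tr,fr,tk,x):
    print("line",Sf(onz(w,[(170,lr),(220,lr+.05)],58))[:,0].round(2),"tongue",Sf(onz(w,[(146,tr)],21))[:,0].round(2),"flag",Sf(onz(w,[(137,fr)],21))[:,0].round(2),"ticks",Sf(onz(w,[(147,r) for r in tk],15))[:,0].round(2))
ev(w,260.45,224.5,224.3,(215.9,231.5),0)
P=Sf(onz(w,[(260.2,265),(269,265),(260,325),(268.6,325)],55));print("lever edges",P.round(2).tolist())
P=Sf(onz(w,[(232,200),(260.5,200),(232.5,325),(260,325)],56));print("bar",P.round(2).tolist())
print(w["R"].round(4).tolist()); print(np.load("w6.npy",allow_pickle=True)[0]["R"].round(4).tolist())
E
```

```text
line [-94.07 -94.15] tongue [-93.84] flag [-93.94] ticks [-96.47 -86.58]
lever edges [[-90.01, 5.62, 55.0], [-90.01, 9.51, 55.0], [-56.45, 5.8, 55.0], [-56.45, 9.95, 55.0]]
bar [[-120.96, -6.05, 56.0], [-120.96, 5.47, 56.0], [-57.37, -7.38, 56.0], [-57.41, 5.77, 56.0]]
[[-0.0502, 0.9987, -0.0046], [0.949, 0.0491, 0.3115], [0.3113, 0.0113, -0.9502]]
[[-0.0527, 0.9986, -0.0003], [0.949, 0.0502, 0.3113], [0.3108, 0.0161, -0.9503]]
```

The pointer is within about 0.2 mm of the mark and the lever edge is parallel to within 0.01 rad, so it's shut. One last check covers stability, the cover's position and the bystanders.

```bash
python3 - <<'E'
from rig import bot,optics,telemetry
from h import *
bot.sleep(.5);s=telemetry.state();print(round(s["t"],2),Sf(s["tool_pos"]).round(2),s["force"].round(1),s["finger_gap"])
sc=optics.capture("scene");cv2.imwrite("pics/s8.png",sc);t=optics.capture("top");cv2.imwrite("pics/t8.png",t)
c=optics.get_calibration("top");k=optics.get_calibration("scene")
for n,im,cal,(a,b,x,y) in(("top",t,c,(190,270,120,183)),("scene",sc,k,(150,220,330,400))):
    m=cv2.inRange(cv2.cvtColor(im[a:b,x:y],cv2.COLOR_BGR2HSV),(100,120,150),(125,255,255))
    cs,_=cv2.findContours(m,0,1);q=cv2.approxPolyDP(cv2.convexHull(max(cs,key=cv2.contourArea)),3,True).reshape(-1,2)+[x,y*0+a]
    P=onz(cal,q,61);print(n,P.round(0).tolist(),P.mean(0).round(1))
d=cv2.absdiff(sc,cv2.imread("pics/scene0.png")).max(2)
for nm,(a,b,x,y) in {"tray":(160,225,120,188),"white":(250,278,108,178),"black":(255,282,340,430),"yellow":(258,342,258,346)}.items(): print(nm,(d[a:b,x:y]>40).sum())
E
```

```text
16.98 [[-78.64   2.35  41.64]] [ 4.6 -4.3  3. ] 0.17656945884127948
top [[550.0, 205.0, 61.0], [438.0, 210.0, 61.0], [444.0, 314.0, 61.0], [554.0, 309.0, 61.0]] [496.5 259.9  61. ]
scene [[439.0, 211.0, 61.0], [444.0, 314.0, 61.0], [557.0, 307.0, 61.0], [553.0, 203.0, 61.0]] [498.4 258.7  61. ]
tray 471
white 0
black 0
yellow 0
```

View pics/s8.png

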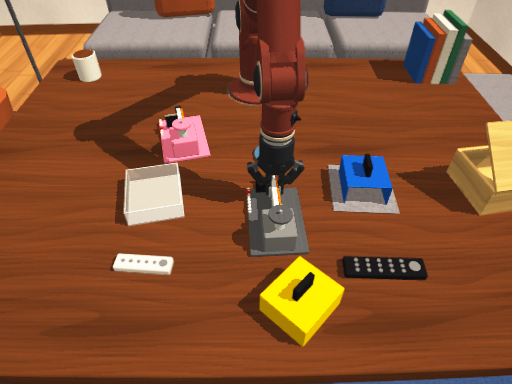

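The cover is centred on the mat (497.5,259.3) and the remotes show no change. The tray is in the same place; only the arm's shadow there changed. The grip and pose are steady, so I'm handing in.

```bash
python3 - <<'E'
from rig import workorder
print(workorder.close_job())
E
```

```text
the job is handed in; nothing more can be done
None
```

I finished the job and handed it in at about 17 s (limit 48 s), with the gripper still holding the leg at the mark and the lever shut.

**What I did:** I lifted the blue cover off and stood it in the middle of the mat. I then hooked a finger behind the leg's black plate, pulled the leg to the mark and held it there for over a second with the lever open. Closing the jaws then swung the lever shut against the bar.

**Last checks:**
- **Cover:** its centre measured about (497.5, 259.3), against about (497.5, 260) for the mat centre.
- **Leg:** the pointer was within 0.1 mm of the mark before closing the lever and about 0.2 mm after, measured in the same wrist picture.
- **Lever:** its edges were parallel to the bar within about 0.01 rad.
- **Hold:** the arm was steady, with about 4.6 N of spring pull and a small 4.3 N side load.
- **Bystanders:** the remotes had not moved. The tray looked unmoved too, apart from the arm's shadow. The coaster was hidden behind the arm in the final picture; the arm only passed well above it.

**Disagreements:** My stand frame was off by about 1.7 mm in x, so I judged the leg only by comparing pointer and mark in the same picture. The finger gap also read about 15 mm where 18 mm was expected. It had read 11 mm on the 12 mm handle too, so I put this down to the gap scale and did not act on it.

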